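Time the sliding gear and lock it in mesh

TASK

On the gear-testing stand, turn the gear on the grey slide by its knurled hub until its red tooth points at the gap between the two red teeth of the fixed gear, and push the slide fully home so that the red tooth sits in that gap. Then swing the lever with the black knob all the way across behind the slide to lock it, and let go. Do not disturb the loose things lying on the bench round the stand.

Things in the scene. Friction and masses are not known exactly. Their poses are not given: they have to be found in the camera images.
- bed (a point): stand: green cast bed 330 x 130 x 14 mm, bolted to the bench, place and yaw vary. Point: at bench height, under the sliding gear's axis when the slide is home. x axis runs along the slide from the sliding to the fixed gear (away from the robot within 15 degrees), y to the left, z up. The bed spans x -178 to +152 mm, y -65 to +65 mm
- carriage (a joint): travel in m of the grey slide carrying the steel gear, along the bed's +x: 0 drawn back, 0.036 home at its stop. Friction about 2.5 N, no spring: stays where left. Teeth start to overlap 10 mm before home. A tail bar 28 mm wide, 18 to 30 mm high, trails behind it (-x), ending 88 mm behind the gear's axis
- test_gear (a joint): turn in rad of the steel gear on the slide, counter-clockwise from above: 0 when its one red tooth points straight along the bed's +x at the fixed gear. Friction 0.06 N m, stays where left. 12 teeth (one every 0.524 rad), 102 mm over the tips, teeth at 34 to 54 mm height; in full mesh about 0.04 rad of play either side
- hub (a point): on the axis of the sliding steel gear, at 74 mm height. Round knurled hub 36 mm in diameter, upright, from the gear's upper face at 54 mm height to 94 mm: grip it here from above to turn the gear and push the slide. x axis turns with the gear and points to its red tooth
- marked_tooth (a point): tip of the red tooth of the sliding gear, 51 mm from its axis, on its upper face at 54 mm height
- master_top (a point): centre of the upper face, at 54 mm height, of the fixed dark gear (same 12 teeth and size; it cannot turn), 92 mm from the bed point along its +x; a nut on it stands up to 60 mm height
- marked_gap (a point): the gap between the two red teeth of the fixed gear, 41 mm from its axis towards the sliding gear, at 54 mm height; it faces straight along the slide
- lock_lever (a joint): locking lever, rad counter-clockwise from above: 0 open, pointing to the bed's -x (to the robot); 1.571 at its stop, pointing to -y, across behind the tail bar. Friction 0.10 N m, stays where left. Its bar (14 mm wide, 19 to 31 mm high) strikes the tail bar unless the slide is within about 5 mm of home
- lever_knob (a point): middle of the black knob at the lever's end, at 70 mm height: upright, round, 26 mm in diameter, from 50 to 90 mm height, fixed to the lever, 65 mm from the pivot
- lever_pivot (a point): the lever's upright pivot axis, at 25 mm height, 100 mm behind (-x) and 45 mm left (+y) of the bed point
- gear_wheel: bystander: loose grey gear wheel lying on the bench, 84 mm across, 26 mm high; origin under its centre
- stepped_shaft: bystander: turned steel shaft standing on end, 35 mm across, 110 mm high; origin under its centre
- nut_tin: bystander: green tin, 67 mm across, 65 mm high; origin under its centre
- calipers: bystander: steel calipers lying flat, 126 x 84 x 11 mm; origin under its centre

How it is judged:
By the outcome, as a careful person would: the job done as asked, in the order asked, and still so for the second after the job is handed in, with the robot touching nothing.
It also fails if it takes over 51 s, if anything falls off the work surface, if the arm or the gripper's body presses on something with over 40 N, if the wrist force passes 120 N, or if a joint passes its speed limit or range.

ROBOT

A 7-joint arm with a two-finger parallel gripper is mounted at the origin on a cart in front of the work surface, level with it; the furniture and walls round the work are solid. World frame = base frame: x ahead of the robot, y to its left, z up, the work surface at z = 0. Lengths are in m, angles in rad, forces in N, time in s.
With the tool pointing down it reaches from about 0.425 to 0.875 m from the base axis. Payload 8.4 kg.
Tool frame: the origin (TCP) lies at the very end of the fingers, on their centre line; the grasp point (between the pads) lies 19 mm behind it; z points along the fingers, y is the line along which they close (so a half turn about z gives the same grasp; the last joint's range is limited). The gripper opens to 85 mm and grips with 20 to 120 N. Pads are 22 mm wide; open, the fingers measure 114 mm over their backs; the gripper's body (76 mm by 85 mm) begins 54 mm behind the grasp point. The pads swing forward as they close: fully open they stand 13 mm farther back than shut.
Start: joints at [-1.402, 0.333, 0.04, 1.465, -0.013, 1.343, -0.059], TCP at [0.172, 0.627, 0.231] pointing down, gripper open.
Joint ranges: [-2.58, 2.58], [-0.38, 2.09], [-1.3, 1.39], [0.25, 2.4], [-1.5, 4.64], [0.08, 2.09], [-2.65, 2.65]. Speed limits (rad/s): [2.22, 2.22, 2.79, 2.79, 3.14, 3.14, 3.14].

INTERFACE

Orientations are given as a unit quaternion [w, x, y, z].
In Python, from rig import env gives the robot as it stands.
- The arm moves only by the shell command python3 shift.py 'ROWS' [OPENING] [FORCE]. ROWS is a JSON list of rows, 1 to 8 of them, each of 6 numbers: dx, dy, dz in m, then a rotation vector rx, ry, rz in rad; each row shifts and turns the commanded pose from where the row before left it, along the tool's axes as they then stand; what a row does not reach is not made up. A row lasts 1/12 s, in which the tool goes at most 0.0417 m and 0.125 rad, less where a joint would pass 70% of its speed; a pose out of reach is approached as far as the arm can. OPENING is the finger opening in m, set as the command begins (- or left out keeps the last). The fingers move at their own pace and stop on an object; FORCE is the grip in N (left out, the last holds). Time passes only in rows, so rows that do not move let the fingers close. It prints the time, the measured TCP pose, the force, the opening and the grip force at its end.
- env.get_obs(): the state, without advancing time (a new reading comes with each control period).
- env.capture(name): name is "side" or "top" or "wrist"; returns a dict with "pixels" (480x640x3 uint8, red, green, blue), "fx", "fy", "cx", "cy" (pixels), "dist_coeffs" ([k1, k2, p1, p2, k3] as OpenCV has them; the pictures are not rectified), "R" (3x3) and "t" (3): a world point X has camera coordinates R X + t; the wrist camera has in their place "hand_eye" (4x4, takes a point from camera to tool coordinates, whose origin is the TCP and whose axes are the flange's). Camera axes: x right, y down, z forward; pixel columns grow to the right and rows downward; lengths in m; the calibration is good to about 2 mm. A picture is of the moment at which its call begins: read the wrist's pose just before it. There is no depth.
- env.finish_job(): hands the job in; it is judged then, once.
The state is a dict: "time_s": time; "qpos": joint angles; "qd": joint speeds; "joint_efforts": joint torques, N m; "eef_pos": TCP position; "orientation": TCP orientation; "ft_force": force on the tool from outside, world axes, zero at the start; "ft_torque": the same for the moment, N m; "opening": finger opening in m; "finger_force": force on a finger pad.
Only numpy, scipy, OpenCV 4.12 (cv2) and the standard library are available. Lean on these libraries where they do the work, as an engineer would, in place of code of your own. Each camera call takes 0.05 s, during which the arm holds its last target. There are 200 camera calls.

## Working session

There is one attempt and no reset: what is moved stays moved. The work goes in short steps, Python scripts to look and compute and a shell command to move; the robot and the scene stay as the last step left them, time stands still between calls to the robot, and variables do not carry over. Pictures are saved under pics/ and viewed, at most 10 in all, crops included, and the job is handed in when it is done.

```bash
ls; mkdir -p pics
python3 - <<'E'
from rig import env
import cv2,numpy as np
o=env.get_obs(); print(o['time_s'],o['eef_pos'],o['orientation'],o['opening'])
for n in ("top","side"):
    c=env.capture(n); cv2.imwrite(f"pics/{n}0.png",c["pixels"][...,::-1]); print(n,c["fx"],c["cx"],c["dist_coeffs"],-np.array(c["R"]).T@np.array(c["t"]))
E
```

```text
pics
rig.py
shift.py
0.0 [0.17189171 0.62636944 0.23040613] [-6.19009800e-05  1.33516398e-01  9.91046253e-01 -8.31753070e-04] 0.08568160079679991
top 452.5771459321414 318.10062313192105 [-0.08435378  0.          0.          0.          0.        ] [ 0.35578133 -0.26430793  1.00844118]
side 569.0299338814312 322.6687679036686 [0.00892718 0.         0.         0.         0.        ] [ 0.27725931 -1.2054266   0.6688561 ]
```

View pics/top0.png

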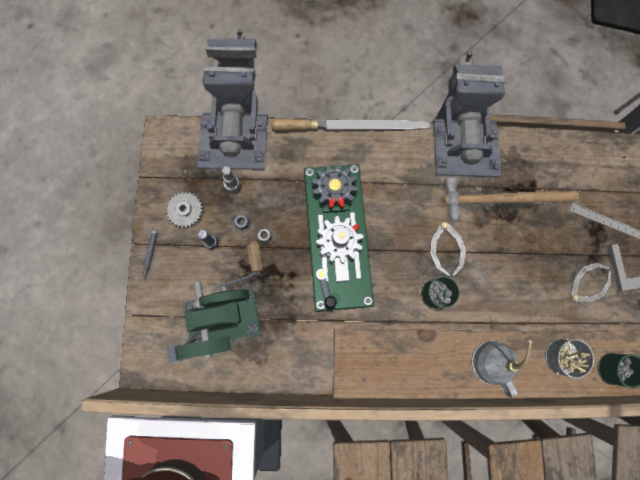

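View pics/side0.png

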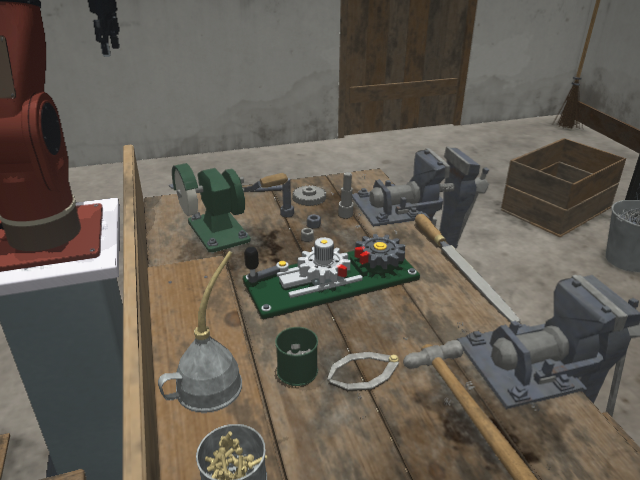

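The top view shows the bed at columns 304–372, rows 165–310. The hub is near (341,236), the fixed gear near (335,184), the red tooth near (356,228), the lever pivot near (321,273) and the knob near (330,302). I'll enlarge it for accurate points.

```bash
cat > h.py <<'E'
import cv2,numpy as np
from rig import env
def K(c): return np.array([[c["fx"],0,c["cx"]],[0,c["fy"],c["cy"]],[0,0,1]])
def back(c,uv,z):
    "pixel(s) -> world xy on plane z (fixed cameras)"
    R=np.array(c["R"]);t=np.array(c["t"]);C=-R.T@t
    p=cv2.undistortPoints(np.array(uv,float).reshape(-1,1,2),K(c),np.array(c["dist_coeffs"])).reshape(-1,2)
    d=np.c_[p,np.ones(len(p))]@R
    return (C+d*((z-C[2])/d[:,2])[:,None])[:,:2]
def proj(c,X):
    R=np.array(c["R"]);t=np.array(c["t"])
    return cv2.projectPoints(np.array(X,float).reshape(-1,1,3),cv2.Rodrigues(R)[0],t,K(c),np.array(c["dist_coeffs"]))[0].reshape(-1,2)
E
python3 - <<'E'
from h import *
c=env.capture("top"); im=c["pixels"][...,::-1].copy()
cr=im[155:320,280:400]; cv2.imwrite("pics/crop1.png",cv2.resize(cr,(436,600),interpolation=cv2.INTER_CUBIC))
h=cv2.cvtColor(im,cv2.COLOR_BGR2HSV)
for n,lo,hi in (("red",(0,170,90),(8,255,255)),("yel",(20,100,120),(35,255,255))):
    m=cv2.inRange(h,lo,hi); m[:, :280]=0;m[:,400:]=0;m[:150]=0;m[320:]=0
    k,_,s,ce=cv2.connectedComponentsWithStats(m)
    for i in range(1,k):
        if s[i,4]>5: print(n,s[i],ce[i].round(2),back(c,ce[i],.054).round(4))
E
```

```text
red [329 199   6   9  37] [331.08 203.16] [[ 0.6208 -0.3122]]
red [338 199   6   8  35] [340.91 202.63] [[ 0.6226 -0.3337]]
red [354 225   5   5  17] [355.76 226.94] [[ 0.569  -0.3664]]
yel [329 179  12  11 103] [334.56 183.93] [[ 0.665  -0.3192]]
```

View pics/crop1.png

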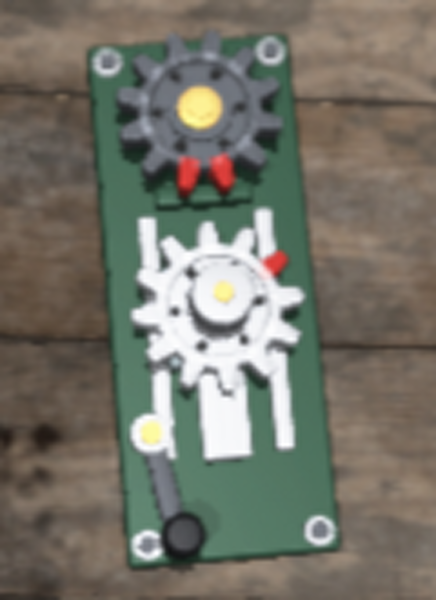

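Run:
```python
from h import *
from scipy.optimize import least_squares
c=env.capture("top"); s=600/165
px=lambda u,v:(np.array([u,v])+.5)/s-.5+[280,155]
# corners, bolts symmetric(a,b), nut, knob, pivot, hub, tooth
obs=np.array([px(90,41),px(288,33),px(130,568),px(340,549),px(200,106),px(185,533),px(151,432),px(224,292)])
def model(p):
    x,y,w,sl,lev,_=p
    L=[(.152,.065,.014),(.152,-.065,.014),(-.178,.065,.014),(-.178,-.065,.014),(.092,0,.06),(-.1-.065*np.cos(lev),.045-.065*np.sin(lev),.09),(-.1,.045,.036),(-.036+sl,0,.094)]
    L=np.array(L);cw,sw=np.cos(w),np.sin(w)
    return np.c_[x+cw*L[:,0]-sw*L[:,1],y+sw*L[:,0]+cw*L[:,1],L[:,2]]
f=lambda p:np.r_[(proj(c,model(p))-obs).ravel(),p[5]]
r=least_squares(f,[.57,-.33,0.1,0,0,0],x_scale=[.1,.1,.1,.01,.1,1])
print(r.x.round(4));print(f(r.x)[:-1].reshape(-1,2).round(2))
M=model(r.x);print(M.round(4))
t=back(c,px(277,263),.054)[0]; t2=back(c,[355.76,226.94],.05)[0]
for q in (t,t2): d=q-M[7,:2]; print(np.hypot(*d),np.arctan2(d[1],d[0])-r.x[2])
```

```text
[ 0.5726 -0.329   0.0984  0.0056  0.1843  0.    ]
[[-0.77  0.84]
 [ 0.53 -0.57]
 [-0.8  -0.13]
 [ 0.65  0.35]
 [ 0.41 -0.34]
 [-0.01 -0.03]
 [ 0.06 -0.15]
 [-0.07  0.01]]
[[ 0.7175 -0.2494  0.014 ]
 [ 0.7303 -0.3787  0.014 ]
 [ 0.3891 -0.2818  0.014 ]
 [ 0.4019 -0.4112  0.014 ]
 [ 0.6642 -0.3199  0.06  ]
 [ 0.4063 -0.3122  0.09  ]
 [ 0.4687 -0.294   0.036 ]
 [ 0.5424 -0.332   0.094 ]]
0.04361593300652063 -1.0133005946253306
0.04444165036881245 -1.000831900135153
```
Bed at (0.5726,-0.329), yaw .098. Hub at (0.542,-0.332). Gear angle ≈ -1.0 (maybe -1.05 = mesh tooth pitch? whatever). Need to turn +1.0.

Bed point is (0.573, −0.329) with yaw 0.098, the hub is at (0.542, −0.332), and the red tooth is at about −1.0 rad. I'll swing along an arc to get above the hub.

```bash
R='[-0.04,0,-0.006,0,0,0.062]'
python3 shift.py '[[-0.04,0,-0.008,0,0,0.062],[-0.04,0,-0.008,0,0,0.062],[-0.04,0,-0.008,0,0,0.062],[-0.04,0,-0.008,0,0,0.062],[-0.04,0,-0.008,0,0,0.062],[-0.04,0,-0.008,0,0,0.062],[-0.04,0,0,0,0,0.062],[-0.04,0,0,0,0,0.062]]' 0.06 40
```

```text
time_s: 0.87
eef_pos: [0.4539, 0.4781, 0.2797]
orientation: [0.0, 0.374, 0.927, 0.0]
ft_force: [1.2, -0.2, 0.1]
opening: 0.0598
finger_force: 0.0
```

```bash
python3 shift.py '[[-0.04,0,0,0,0,0.062],[-0.04,0,0,0,0,0.062],[-0.04,0,0,0,0,0.062],[-0.04,0,0,0,0,0.062],[-0.04,0,0,0,0,0.062],[-0.04,0,0,0,0,0.062],[-0.04,0,0,0,0,0.062],[-0.04,0,0,0,0,0.062]]'
```

```text
time_s: 1.53
eef_pos: [0.6292, 0.2142, 0.279]
orientation: [0.0, 0.59, 0.807, -0.0]
ft_force: [0.9, 0.3, 0.2]
opening: 0.06
finger_force: 0.0
```

```bash
python3 shift.py '[[-0.04,0,0,0,0,0.062],[-0.04,0,0,0,0,0.062],[-0.04,0,0,0,0,0.062],[-0.04,0,0,0,0,0.062],[-0.04,0,0,0,0,0.062],[-0.04,0,0,0,0,0.062],[-0.04,0,0,0,0,0.062],[-0.04,0,0,0,0,0.062]]'
cat >> h.py <<'E'
from scipy.spatial.transform import Rotation as Ro
def st():
    o=env.get_obs(); q=np.array(o["orientation"]); return np.array(o["eef_pos"]),Ro.from_quat(q[[1,2,3,0]]),o
def go(X,yaw):
    "tool-frame shift to world TCP X, and tool z turn to put tool y at yaw, plus tilt error"
    p,R,o=st(); M=R.as_matrix(); y=np.arctan2(M[1,1],M[0,1])
    tgt=Ro.from_matrix(np.array([[-np.sin(yaw),np.cos(yaw),0],[np.cos(yaw),np.sin(yaw),0],[0,0,-1]]).copy())
    print("t",o["time_s"],"p",p.round(4),"yawY",y.round(4),"shift",(M.T@(np.array(X)-p)).round(4),"rot",(R.inv()*tgt).as_rotvec().round(4),"q",np.round(o["qpos"],2),"F",np.round(o["ft_force"],1))
E
python3 -c "
from h import *
go([.5424,-.332,.16],-1.05)"
```

```text
time_s: 2.2
eef_pos: [0.658, -0.1013, 0.2791]
orientation: [-0.0, 0.77, 0.638, -0.0]
ft_force: [1.1, 0.6, -0.1]
opening: 0.0601
finger_force: 0.0
t 2.2 p [ 0.658  -0.1013  0.2791] yawY -0.1878 shift [-0.2483 -0.0705  0.1191] rot [-1.000e-04  3.000e-04  8.622e-01] q [-0.39  0.4   0.66  1.37 -0.24  1.45  0.07] F [ 1.1  0.6 -0.1]
```

```bash
python3 shift.py '[[-0.0355,-0.01,0,0,0,0],[-0.0355,-0.01,0,0,0,0],[-0.0355,-0.01,0,0,0,0],[-0.0355,-0.01,0,0,0,0],[-0.0355,-0.01,0,0,0,0],[-0.0355,-0.01,0,0,0,0],[-0.0355,-0.01,0,0,0,0]]' >/dev/null
python3 shift.py '[[0,0,0.017,0,0,0.123],[0,0,0.017,0,0,0.123],[0,0,0.017,0,0,0.123],[0,0,0.017,0,0,0.123],[0,0,0.017,0,0,0.123],[0,0,0.017,0,0,0.123],[0,0,0.017,0,0,0.123],[0,0,0,0,0,0]]'
python3 - <<'E'
from h import *
go([.5424,-.332,.16],-1.05)
p,R,o=st(); c=env.capture("wrist"); cv2.imwrite("pics/w1.png",c["pixels"][...,::-1]); print(np.round(c["hand_eye"],4))
E
```

```text
time_s: 3.45
eef_pos: [0.5424, -0.3294, 0.1568]
orientation: [-0.002, 0.966, 0.257, -0.002]
ft_force: [-0.4, 0.3, -0.1]
opening: 0.0601
finger_force: 0.0
t 3.45 p [ 0.5424 -0.3294  0.1568] yawY -1.0514 shift [-0.0013  0.0023 -0.0032] rot [-0.004   0.0032 -0.0014] q [-0.18  0.47  0.88  1.63 -0.37  1.23 -0.28] F [-0.4  0.3 -0.1]
[[-5.000e-04 -9.559e-01 -2.936e-01  7.490e-02]
 [ 1.000e+00 -4.000e-04 -2.000e-04  6.000e-04]
 [ 1.000e-04 -2.936e-01  9.559e-01 -1.417e-01]
 [ 0.000e+00  0.000e+00  0.000e+00  1.000e+00]]
```

View pics/w1.png

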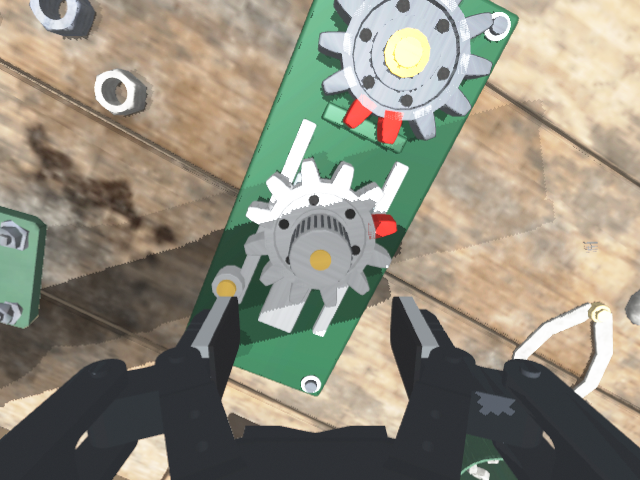

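The wrist view shows the hub cap at (320,260), the fixed gear's nut at (407,53), the red tooth tip at (396,226) and the lever pivot at (227,289).

```bash
cat >> h.py <<'E'
def wcam(c,p,R):
    "add R,t to a wrist capture taken at tool pose p,R"
    T=np.eye(4);T[:3,:3]=R.as_matrix();T[:3,3]=p
    W=np.linalg.inv(T@np.array(c["hand_eye"])); return dict(c,R=W[:3,:3],t=W[:3,3])
E
python3 - <<'E'
from h import *
p,R,o=st(); c=wcam(env.capture("wrist"),p,R)
n=back(c,[407,53],.06)[0];h=back(c,[320,260],.095)[0];t=back(c,[396,226],.054)[0];v=back(c,[227,289],.036)[0]
print("nut",n,"hub",h,"tooth",t,"piv",v)
d=n-h;w=np.arctan2(d[1],d[0]);print("yaw hub-nut",w,"dist",np.hypot(*d))
e=t-h;print("tooth",np.hypot(*e),np.arctan2(e[1],e[0])-.0984,np.arctan2(e[1],e[0])-w)
h2=.5*(h+[.5424,-.332]);go([*h2,.062],-1.05)
E
```

```text
nut [ 0.66470614 -0.31988229] hub [ 0.5435683  -0.33353694] tooth [ 0.57633567 -0.37278894] piv [ 0.47026881 -0.29704845]
yaw hub-nut 0.11224616041268326 dist 0.12190498774402525
tooth 0.05113139900266928 -0.9735959152430294 -0.9874420756557125
t 3.55 p [ 0.5435 -0.3306  0.1602] yawY -1.0417 shift [-0.0015  0.0017  0.0982] rot [-0.0007  0.0011  0.0083] q [-0.18  0.46  0.88  1.62 -0.37  1.23 -0.27] F [ 0.2 -0.8  0.6]
```

```bash
python3 shift.py '[[-0.001,0.001,0.02,0,0,0],[0,0,0.02,0,0,0],[0,0,0.02,0,0,0],[0,0,0.02,0,0,0],[0,0,0.018,0,0,0],[0,0,0,0,0,0],[0,0,0,0,0,0]]' 0.06
python3 shift.py '[[0,0,0,0,0,0],[0,0,0,0,0,0],[0,0,0,0,0,0],[0,0,0,0,0,0],[0,0,0,0,0,0]]' 0.0 50
python3 -c "
from h import *
go([.5424,-.332,.062],-1.05+.98)"
```

```text
time_s: 4.13
eef_pos: [0.5436, -0.3324, 0.0632]
orientation: [0.0, 0.965, 0.261, 0.0]
ft_force: [0.5, -0.0, 0.7]
opening: 0.0601
finger_force: 0.0
time_s: 4.55
eef_pos: [0.5444, -0.332, 0.0645]
orientation: [0.0, 0.966, 0.26, 0.001]
ft_force: [-2.7, 3.4, 7.5]
opening: 0.0349
finger_force: 49.9
t 4.55 p [ 0.5444 -0.332   0.0645] yawY -1.0446 shift [-0.0018 -0.001   0.0025] rot [ 0.0019 -0.0017 -0.9746] q [-0.13  0.56  0.81  1.71 -0.46  1.07 -0.21] F [-2.7  3.4  7.5]
```

```bash
python3 shift.py '[[0,0,0,0,0,-0.1225],[0,0,0,0,0,-0.1225],[0,0,0,0,0,-0.1225],[0,0,0,0,0,-0.1225],[0,0,0,0,0,-0.1225],[0,0,0,0,0,-0.1225],[0,0,0,0,0,-0.1225],[0,0,0,0,0,-0.1225]]'
python3 shift.py '[[0,0,0,0,0,0],[0,0,0,0,0,0]]'
python3 - <<'E'
from h import *
go([.5424,-.332,.062],-.07)
p,R,o=st(); c=env.capture("wrist"); cv2.imwrite("pics/w2.png",c["pixels"][...,::-1]); print(p,R.as_quat())
E
```

```text
time_s: 5.22
eef_pos: [0.5442, -0.3318, 0.0645]
orientation: [0.0, 0.728, 0.686, 0.001]
ft_force: [-3.4, 4.8, 7.1]
opening: 0.0346
finger_force: 49.8
time_s: 5.38
eef_pos: [0.5442, -0.3318, 0.0645]
orientation: [0.0, 0.729, 0.684, 0.001]
ft_force: [-2.8, 5.3, 7.7]
opening: 0.0345
finger_force: 50.0
t 5.3833 p [ 0.5442 -0.3318  0.0645] yawY -0.064 shift [-0.0003 -0.0018  0.0024] rot [ 0.0021 -0.001   0.006 ] q [ 0.02  0.5   0.59  1.7  -0.32  1.04  0.66] F [-2.8  5.3  7.7]
[ 0.54418907 -0.33176691  0.0644533 ] [7.29367794e-01 6.84120783e-01 1.09547438e-03 4.18675419e-04]
```

View pics/w2.png

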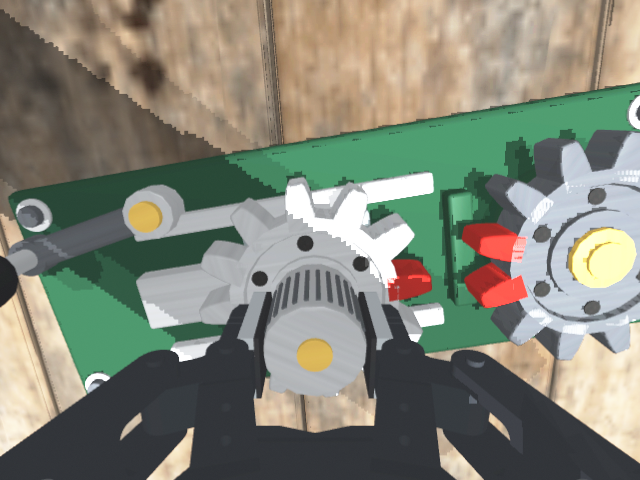

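The red tooth tip is near (430,272) and the two red fixed teeth are at about (465,240) and (468,287), so it nearly faces the gap. I'll overlay predicted tooth-tip positions to measure what's left.

Run:
```python
from h import *
p,R,o=st(); c=wcam(env.capture("wrist"),p,R); im=c["pixels"][...,::-1].copy()
n=back(c,[604,257],.06)[0]; print("nut",n)
w=.098; h=p[:2]; S=5
x0,y0=370,210
cr=cv2.resize(im[y0:y0+110,x0:x0+150],None,fx=S,fy=S,interpolation=cv2.INTER_NEAREST)
for a,col in ((-.1,(255,0,0)),(0,(0,255,0)),(.1,(0,255,255))):
    L=[[h[0]+r*np.cos(w+a),h[1]+r*np.sin(w+a),.054] for r in (.041,.051)]
    q=(proj(c,L)-[x0,y0]+.5)*S; cv2.line(cr,*[tuple(map(int,k)) for k in q],col,1)
m=[h+ (n-h)*(np.hypot(*(n-h))-r)/np.hypot(*(n-h)) for r in (.041,.051)]
q=(proj(c,[[*k,.054] for k in m])-[x0,y0]+.5)*S; cv2.line(cr,*[tuple(map(int,k)) for k in q],(255,255,0),1)
cv2.imwrite("pics/w3.png",cr)
```

```text
nut [ 0.66183311 -0.31782743]
```

View pics/w3.png

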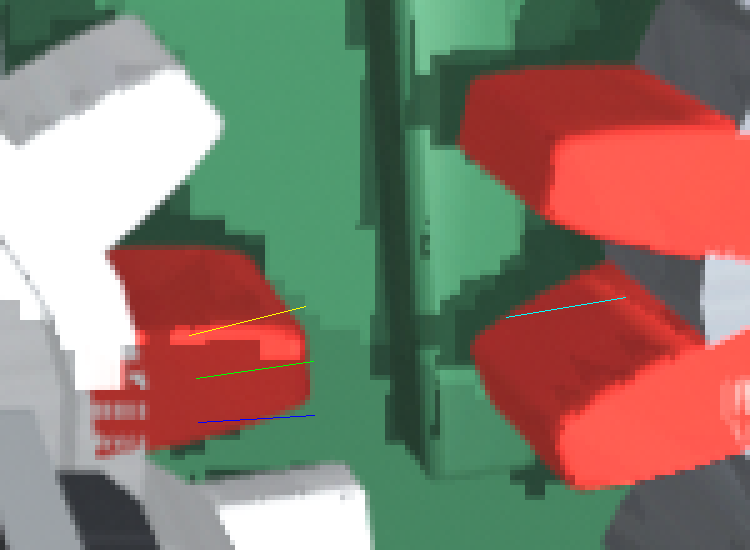

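The tooth tip is within about 0.01 rad of pointing down the slide, and the gap lies on the same line. Next is pushing the slide home, 28.5 mm along the bed's x.

```bash
python3 shift.py '[[0.001,0.006,0,0,0,0],[0.001,0.006,0,0,0,0],[0.001,0.006,0,0,0,0],[0.0008,0.005,0,0,0,0],[0.0004,0.0025,0,0,0,0],[0,0,0,0,0,0]]'
python3 -c "
from h import *
go([.5730,-.329,.0645],-.064)"
```

```text
time_s: 5.98
eef_pos: [0.5709, -0.329, 0.0645]
orientation: [0.001, 0.729, 0.684, 0.001]
ft_force: [1.2, 4.7, 5.5]
opening: 0.0345
finger_force: 49.9
t 5.9833 p [ 0.5709 -0.329   0.0645] yawY -0.0641 shift [0.0001 0.0021 0.    ] rot [ 0.0028 -0.0005 -0.0001] q [ 0.02  0.53  0.58  1.64 -0.33  1.06  0.64] F [1.2 4.7 5.5]
```

```bash
for i in 1; do python3 shift.py '[[0.0003,0.0015,0,0,0,0],[0,0,0,0,0,0]]'; python3 shift.py '[[0.0003,0.0015,0,0,0,0],[0,0,0,0,0,0]]'; python3 shift.py '[[0.0003,0.0015,0,0,0,0],[0,0,0,0,0,0]]';done
```

```text
time_s: 6.15
eef_pos: [0.5718, -0.3289, 0.0645]
orientation: [0.001, 0.73, 0.684, 0.001]
ft_force: [-1.3, 5.4, 6.9]
opening: 0.0345
finger_force: 50.0
time_s: 6.32
eef_pos: [0.5731, -0.3288, 0.0645]
orientation: [0.0, 0.73, 0.684, 0.001]
ft_force: [-1.9, 4.3, 6.9]
opening: 0.0348
finger_force: 50.1
time_s: 6.48
eef_pos: [0.5732, -0.3288, 0.0644]
orientation: [-0.001, 0.73, 0.684, 0.0]
ft_force: [-8.8, 6.5, 11.3]
opening: 0.0344
finger_force: 50.6
```

```bash
python3 shift.py '[[0.0003,0.0015,0,0,0,0],[0,0,0,0,0,0]]'
python3 shift.py '[[0,0,0,0,0,0],[0,0,0,0,0,0],[0,0,0,0,0,0],[0,0,0,0,0,0]]' 0.05 | tail -3
python3 shift.py '[[0,0,-0.02,0,0,0],[0,0,-0.03,0,0,0],[0,0,-0.03,0,0,0],[0,0,-0.03,0,0,0],[0,0,0,0,0,0],[0,0,0,0,0,0]]'
python3 - <<'E'
from h import *
go([.5730,-.329,.0645],-.064)
p,R,o=st(); c=env.capture("wrist"); im=c["pixels"][...,::-1];cv2.imwrite("pics/w4.png",im)
E
```

```text
time_s: 6.65
eef_pos: [0.5733, -0.3288, 0.0644]
orientation: [-0.002, 0.73, 0.683, -0.0]
ft_force: [-14.4, 7.5, 16.6]
opening: 0.0346
finger_force: 51.0
ft_force: [-0.4, -0.3, 0.1]
opening: 0.0499
finger_force: 0.0
time_s: 7.48
eef_pos: [0.5763, -0.3296, 0.1746]
orientation: [0.002, 0.73, 0.683, 0.001]
ft_force: [0.7, -0.2, 0.1]
opening: 0.0497
finger_force: 0.0
t 7.4833 p [ 0.5763 -0.3296  0.1746] yawY -0.0659 shift [ 0.0006 -0.0037  0.1101] rot [ 0.0039  0.0014 -0.0019] q [-0.01  0.44  0.63  1.53 -0.27  1.25  0.59] F [ 0.7 -0.2  0.1]
```

View pics/w4.png

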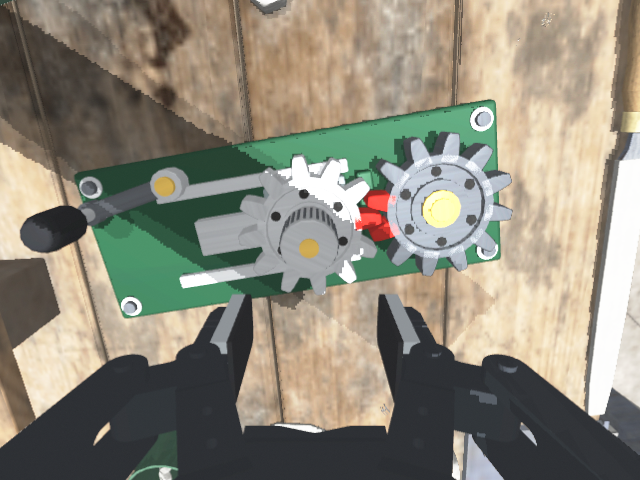

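The red tooth sits in the gap, near (372,214), and the slide is on its stop. Next I'll move above the knob with the fingers across its swing direction.

```bash
python3 shift.py '[[0.001,-0.0285,0,0,0,0],[0.001,-0.0285,0,0,0,0],[0.001,-0.0285,0,0,0,0],[0.001,-0.0285,0,0,0,0],[0.001,-0.0285,0,0,0,0],[0.001,-0.0285,0,0,0,0]]' 0.06 >/dev/null
python3 shift.py '[[0,0,0,0,0,0.122],[0,0,0,0,0,0.122],[0,0,0,0,0,0.122],[0,0,0,0,0,0.122],[0,0,0,0,0,0.122]]' >/dev/null
python3 shift.py '[[0,0,0,0,0,0.122],[0,0,0,0,0,0.122],[0,0,0,0,0,0.122],[0,0,0,0,0,0.122],[0,0,0,0,0,0.122],[0,0,0,0,0,0],[0,0,0,0,0,0],[0,0,0,0,0,0]]'
python3 - <<'E'
from h import *
go([.4063,-.3122,.062],-1.288)
p,R,o=st(); c=env.capture("wrist"); im=c["pixels"][...,::-1];cv2.imwrite("pics/w5.png",im)
c=wcam(c,p,R);print(proj(c,[[.4063,-.3122,.09],[.4687,-.294,.036]]))
E
```

```text
time_s: 9.12
eef_pos: [0.4046, -0.3113, 0.1717]
orientation: [-0.0, 0.99, 0.144, -0.001]
ft_force: [-0.3, 0.7, -0.5]
opening: 0.06
finger_force: 0.0
t 9.1167 p [ 0.4046 -0.3113  0.1717] yawY -1.2816 shift [0.0015 0.0014 0.1097] rot [-0.0005  0.001   0.0064] q [-0.15  0.1   0.77  1.91 -0.07  1.17 -0.64] F [-0.3  0.7 -0.5]
[[316.01788965 246.01034149]
 [316.35510913 132.01075209]]
```

View pics/w5.png

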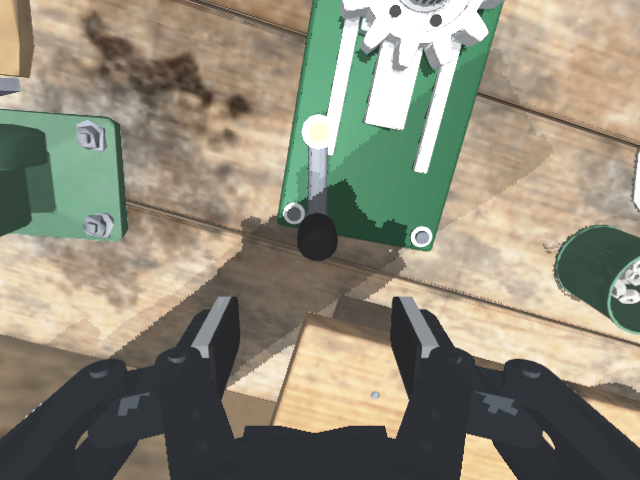

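The knob is at about (318,242), as predicted, and centred between the fingers. I'll go down and grip it.

```bash
python3 shift.py '[[0.0015,0.0014,0.025,0,0,0.006],[0,0,0.025,0,0,0],[0,0,0.025,0,0,0],[0,0,0.02,0,0,0],[0,0,0.014,0,0,0],[0,0,0,0,0,0],[0,0,0,0,0,0]]'
python3 shift.py '[[0,0,0,0,0,0],[0,0,0,0,0,0],[0,0,0,0,0,0],[0,0,0,0,0,0],[0,0,0,0,0,0],[0,0,0,0,0,0]]' 0.0 30
```

```text
time_s: 9.75
eef_pos: [0.4062, -0.3125, 0.0631]
orientation: [-0.0, 0.99, 0.14, -0.001]
ft_force: [0.1, -0.1, 0.2]
opening: 0.0601
finger_force: 0.0
time_s: 10.25
eef_pos: [0.4074, -0.3128, 0.0645]
orientation: [0.0, 0.99, 0.139, 0.001]
ft_force: [-1.0, 1.0, 5.9]
opening: 0.0247
finger_force: 29.1
```

```bash
python3 shift.py '[[0.0004,0.0075,0,0,0,-0.1155],[0.0004,0.0075,0,0,0,-0.1155],[0.0004,0.0075,0,0,0,-0.1155],[0.0004,0.0075,0,0,0,-0.1155]]'
python3 shift.py '[[0.0004,0.0075,0,0,0,-0.1155],[0.0004,0.0075,0,0,0,-0.1155],[0.0004,0.0075,0,0,0,-0.1155],[0.0004,0.0075,0,0,0,-0.1155],[0,0,0,0,0,0]]'
python3 -c "
from h import *
w=.098;b=np.array([.573,-.329]);R=np.array([[np.cos(w),-np.sin(w)],[np.sin(w),np.cos(w)]])
p,_,_=st(); l=R.T@(p[:2]-b)-[-.1,.045];print(np.hypot(*l),np.arctan2(-l[1],-l[0]))
go([*(b+R@[-.1,-.02]),.0645],.098)"
```

```text
time_s: 10.58
eef_pos: [0.4222, -0.3387, 0.0645]
orientation: [0.0, 0.931, 0.365, 0.001]
ft_force: [0.2, 3.8, 5.5]
opening: 0.025
finger_force: 29.6
time_s: 11.0
eef_pos: [0.4474, -0.3552, 0.0644]
orientation: [0.0, 0.822, 0.569, 0.001]
ft_force: [-1.2, 5.4, 8.6]
opening: 0.0248
finger_force: 30.0
0.06496612085949541 1.1327305083546984
t 11.0 p [ 0.4474 -0.3552  0.0644] yawY -0.3591 shift [ 0.0066  0.0275 -0.    ] rot [ 0.0015 -0.0005 -0.4571] q [ 0.13  0.36  0.55  1.87 -0.22  0.98  0.42] F [-1.2  5.4  8.6]
```

```bash
python3 shift.py '[[0.0004,0.0072,0,0,0,-0.111],[0.0004,0.0072,0,0,0,-0.111],[0.0004,0.0072,0,0,0,-0.111],[0.0003,0.0052,0,0,0,-0.08],[0,0,0,0,0,0]]'
python3 shift.py '[[0,0.002,0,0,0,-0.03],[0,0,0,0,0,0]]'
python3 shift.py '[[0,0.0015,0,0,0,0],[0,0,0,0,0,0]]'
python3 shift.py '[[0,0.0015,0,0,0,0],[0,0,0,0,0,0]]'
python3 -c "
from h import *
w=.098;b=np.array([.573,-.329]);R=np.array([[np.cos(w),-np.sin(w)],[np.sin(w),np.cos(w)]])
p,_,_=st(); l=R.T@(p[:2]-b)-[-.1,.045];print(np.hypot(*l),np.arctan2(-l[1],-l[0]))
go([*(b+R@[-.1,-.02]),.0645],.098)"
```

```text
time_s: 11.42
eef_pos: [0.4733, -0.3588, 0.0644]
orientation: [0.0, 0.689, 0.725, 0.001]
ft_force: [-3.0, 5.6, 8.7]
opening: 0.0244
finger_force: 30.0
time_s: 11.58
eef_pos: [0.4747, -0.3587, 0.0645]
orientation: [-0.0, 0.679, 0.734, 0.001]
ft_force: [-0.8, 5.1, 7.7]
opening: 0.0248
finger_force: 29.9
time_s: 11.75
eef_pos: [0.4753, -0.3586, 0.0644]
orientation: [-0.001, 0.68, 0.733, 0.0]
ft_force: [-4.5, 5.2, 10.2]
opening: 0.0247
finger_force: 30.1
time_s: 11.92
eef_pos: [0.4757, -0.3588, 0.0644]
orientation: [-0.001, 0.68, 0.733, -0.0]
ft_force: [-8.7, 5.5, 12.7]
opening: 0.0248
finger_force: 30.4
0.065129354341964 1.5749675918882422
t 11.9167 p [ 0.4757 -0.3588  0.0644] yawY 0.0743 shift [ 0.0001 -0.0003 -0.0001] rot [-0.0019 -0.0018 -0.0237] q [ 0.2   0.39  0.46  1.8  -0.2   1.    0.81] F [-8.7  5.5 12.7]
```

The lever is against its stop at 1.575 rad with rising force. Releasing, lifting and checking.

```bash
python3 shift.py '[[0,0,0,0,0,0],[0,0,0,0,0,0],[0,0,0,0,0,0],[0,0,0,0,0,0]]' 0.05 | tail -3
python3 shift.py '[[0,0,-0.02,0,0,0],[0,0,-0.03,0,0,0],[0,0,-0.03,0,0,0],[0,0,-0.03,0,0,0],[0,0,-0.03,0,0,0],[0,0,-0.02,0,0,0],[0,0,0,0,0,0],[0,0,0,0,0,0]]'
python3 - <<'E'
from h import *
p,R,o=st(); c=env.capture("wrist"); im=c["pixels"][...,::-1];cv2.imwrite("pics/w6.png",im)
E
```

```text
ft_force: [-0.4, -0.4, 0.9]
opening: 0.0502
finger_force: 0.0
time_s: 12.92
eef_pos: [0.4776, -0.3598, 0.2245]
orientation: [0.001, 0.68, 0.733, 0.0]
ft_force: [0.1, 0.3, 0.2]
opening: 0.0499
finger_force: 0.0
```

View pics/w6.png

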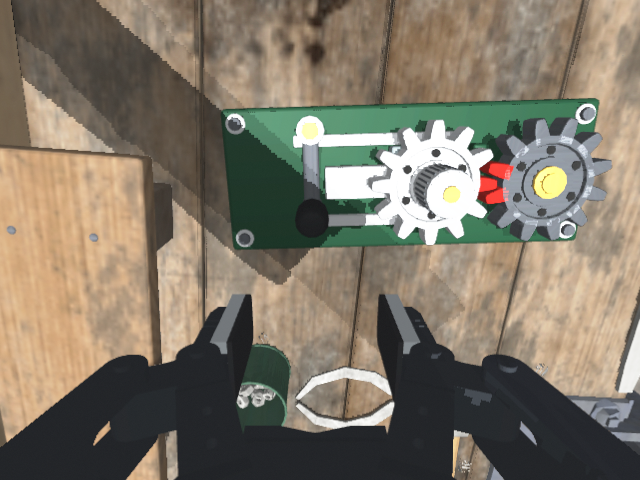

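The lever lies square across behind the tail bar, with its pivot at (310,130) and knob at (312,218). The red tooth sits in the red gap near (490,184), and the bystanders in view are untouched. Handing in.

```bash
python3 -c "
from rig import env
print(env.finish_job())"
```

```text
the job is handed in; nothing more can be done
None
```

I turned the gear so its red tooth sits in the fixed gear's gap, pushed the slide home to its stop and swung the lever across to its stop. I then let go and handed the job in after about 13 s on the robot's clock; no verdict came back.

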